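Clamp a toy block in the repair case's one-hand clamp

TASK

Lift the lid of the blue repair case right open until it rests back on its stop. Then pump the clamp's red trigger with full strokes, letting it come back between strokes, until the rod's sprung pad presses the blue toy block firmly against the fixed jaw (pad pushed in about half of its spring travel: neither barely touching nor near bottoming, which would crush it). Work the clamp only by its trigger, leave everything standing around the case alone, and finish while still holding the trigger squeezed so that the clamp keeps gripping.

Things in the scene. Friction and masses are not known exactly. Their poses are not given: they have to be found in the camera images.
- case: blue case fixed to the worktop, 160 (x) x 340 (y) x 115 mm high, walls 5 mm, covered by its lid. Origin: centre of its underside; x to the hinge at the back, y along the clamp, z up. Clamp parts inside, on x = 0: trigger (pivot y = -100) between cheeks 56 mm high, rod guide (y = -46, 56 mm high), push rod, sprung pad, wooden bed (top at z = 20) with the block, fixed jaw (face at y = 105)
- lid (a joint): the lid (0.25 kg), rad: 0 shut, 1.8 open on its stop, leaning back past upright. It falls shut if let go below about 1.5 and falls onto the stop by itself from above about 1.65. The hinge axis runs along the case's y; opening lifts the front edge
- lid_hinge (a point): point on the lid's hinge axis at its middle (80 mm behind the case's centre, 116 mm up)
- lid_knob (a point): centre of the lid's black grip, a cylinder 34 mm long (along the case's y) and 18 mm across on a neck 14 mm wide, its axis 27 mm above the lid's top; 140 mm in front of the hinge axis and 34 mm above it when shut. Pinched by its two flat ends (fingers closing along the case's y) from above, it turns between the fingers as the lid swings
- trigger (a joint): the trigger, rad: 0 at rest (leaning 0.25 rad to the case's -y), 0.5 fully squeezed (0.25 rad to +y). A spring returns it (2 to 4 N at the bar). Forward, its pawl drives the toothed rod 34 mm per rad once it meets a tooth (pitch 6 mm: a full stroke gives 10 to 13 mm); coming back it clicks over the teeth and 6 N of friction keeps the rod there. Pad force: about 2.5 x the bar push, less friction
- trigger_bar (a point): centre of the trigger's red cross bar, 44 mm long (case's x), 16 mm across, 85 mm above the pivot. Pinch it from above, fingers closing along the case's y (free for 36 mm on both sides at rest; nothing else in the case is above 62 mm), and move it along the case's y; it turns between the fingers
- trigger_pivot (a point): the trigger's pivot, hinge axis along the case's x, 12 mm above the worktop
- rod (a joint): travel of the push rod towards +y of the case, m, 0 to 0.055; starts between 0 and 0.012. Clamping takes 3 to 5 full strokes
- pad_face (a point): centre of the rubber front face (30 x 28 mm) of the orange sprung pad at the rod's tip; with rod and pad at 0 it is at y = 30 mm in the case's frame, 39 mm up
- pad (a joint): how far the pad is pushed back on its spring, m: 0 free, 0.012 bottomed; 2500 N/m, so 5 mm means 12.5 N on the block
- jaw_face (a point): centre of the fixed jaw's rubber face, which looks to -y of the case
- blue_block: loose wooden toy block with blue faces, 37 x 37 x 36 mm, on the bed between pad and fixed jaw, within about 6 mm of the fixed jaw, roughly square to it. Origin: centre of its underside
- fixed_jaw: orange fixed jaw, 50 x 22 x 62 mm; origin below its face at the case's underside level
- red_block: loose toy block with red faces, 37 mm, on the worktop in front of the case: leave alone
- green_block: loose toy block with green faces, 37 mm, on the worktop in front of the case: leave alone
- tape: roll of tape lying flat, 96 mm across, 25 mm high, to the right of the case: leave alone
- mug: small white mug, 59 x 83 x 55 mm, to the left of the case: leave alone

How it is judged:
By the outcome, as a careful person would: the job done as asked, in the order asked, and still so for the second after the job is handed in, while the arm keeps its last pose, push and grip.
It also fails if it takes over 64 s, if anything falls off the work surface, if the arm or the gripper's body presses on something with over 40 N, if the wrist force passes 120 N, or if a joint passes its speed limit or range.

ROBOT

A 7-joint arm with a two-finger parallel gripper is mounted at the origin on the work surface; the furniture and walls round the work are solid. World frame = base frame: x ahead of the robot, y to its left, z up, the work surface at z = 0. Lengths are in m, angles in rad, forces in N, time in s.
With the tool pointing down it reaches from about 0.4 to 0.9 m from the base axis. Payload 5.6 kg.
Tool frame: the origin (TCP) lies midway between the tips of the shut fingers; the grasp point (between the pads) lies 19 mm behind it; z points along the fingers, y is the line along which they close (so a half turn about z gives the same grasp; the last joint's range is limited). The gripper opens to 92 mm and grips with 3 to 60 N. Pads are 20 mm wide; open, the fingers measure 128 mm over their backs; the gripper's body (75 mm by 189 mm) begins 69 mm behind the grasp point.
Start: joints at [-1.182, 0.468, -0.012, 1.603, 0.006, 1.071, -0.056], TCP at [0.272, 0.59, 0.215] pointing down, gripper open.
Joint ranges: [-2.53, 2.53], [-0.31, 2.02], [-1.57, 1.55], [0.28, 2.44], [-1.29, 4.43], [0.15, 1.84], [-2.92, 2.92]. Speed limits (rad/s): [2.57, 2.57, 3.14, 3.14, 3.14, 3.14, 3.14].

INTERFACE

Orientations are given as a 3x3 rotation matrix whose columns are the frame's x, y, z axes.
In Python, from station import robot gives the robot as it stands. The module is installed in compiled form; this text tells all that it offers.
- The arm moves only by the tool apply_moves, never from a script. Its argument "deltas" is a list of rows, each an object with "delta_rot": the turn, a rotation vector about the tool's x, y, z in rad, a list of three; "travel": the shift along the tool's x, y, z in m, a list of three; "hand": the opening, from 0 (shut) to 1 (fully open). A call has 1 to 20 rows; each row is the pose to reach, as a shift and turn from the pose commanded when the call began, along the tool's axes at that moment; what a row does not reach only later rows make up. A row lasts 1/8 s, in which the tool goes at most 62.5 mm and 10.7 degrees, less where a joint would pass 70% of its speed; a pose out of reach is approached as far as the arm can. A call with a gripper value outside its range is refused whole. The fingers move at their own pace and stop on an object; "grip_force" is the grip in N (left out, the last holds). Time passes only in rows, so rows that repeat a pose let the fingers close. It gives the time, the measured TCP pose, the force, the opening and the grip force at its end, in the units of the state.
- robot.sense(): the state, without advancing time (a new reading comes with each control period).
- robot.grab_frame(name): name is "scene" or "top" or "wrist"; returns the picture (420x560x3 uint8, red, green, blue); there is no depth.
- robot.camera_info(name): a dict with "intrinsics" (3x3 intrinsics, pixels), "eye" and "orientation" of the camera in the world; the wrist camera has in their place "T_tool_cam" (4x4, takes a point from camera to tool coordinates, whose origin is the TCP and whose axes are the flange's). Camera axes: x right, y up, looking along -z (the intrinsics and any distortion apply to the point x, -y, -z); pixel columns grow to the right and rows downward; lengths in m; the calibration is good to about 2 mm. A picture is of the moment at which its call begins: read the wrist's pose just before it. camera_info takes no time and is no camera call.
- robot.sign_off(): hands the job in; it is judged then, once.
The state is a dict: "time_s": time; "joint_positions": joint angles; "joint_vel": joint speeds; "joint_efforts": joint torques, N m; "tcp_pos": TCP position; "orientation": TCP orientation; "ft_force": force on the tool from outside, world axes, zero at the start; "ft_torque": the same for the moment, N m; "finger_gap": opening from 0.0 (shut) to 1.0 (fully open); "finger_force": force on a finger pad.
Only numpy, scipy, OpenCV 4.12 (cv2) and the standard library are available. Lean on these libraries where they do the work, as an engineer would, in place of code of your own. Each camera call takes 0.05 s, during which the arm holds its last target. There are 200 camera calls.

## Working session

There is one attempt and no reset: what is moved stays moved. The work goes in short steps, Python scripts to look and compute and a tool call to move; the robot and the scene stay as the last step left them, time stands still between calls to the robot, and variables do not carry over. Pictures are saved under pics/ and viewed, at most 10 in all, crops included, and the job is handed in when it is done.

Besides the shell and the picture viewer there is one more tool, called by a JSON object that holds its "name" and its "arguments", one argument or row to a line. apply_moves: Moves the arm, as the interface text tells. Its arguments: {"type":"object","properties":{"deltas":{"type":"array"},"grip_force":{"type":"number"}},"required":["deltas"]}

```bash
mkdir -p pics; python3 - <<'E'
from station import robot
import cv2,numpy as np
s=robot.sense();print({k:np.round(v,3).tolist() for k,v in s.items()})
for n in("scene","top","wrist"):
    c=robot.camera_info(n);print(n,{k:np.round(v,4).tolist() for k,v in c.items()})
    cv2.imwrite(f"pics/{n}0.png",robot.grab_frame(n)[:,:,::-1])
E
```

```text
{'time_s': 0.0, 'joint_positions': [-1.182, 0.468, -0.012, 1.604, 0.006, 1.071, -0.056], 'joint_vel': [-0.0, 0.0, -0.0, 0.001, -0.001, 0.002, 0.0], 'joint_efforts': [-0.0, -52.057, -0.013, -24.375, -0.057, 0.017, 0.0], 'tcp_pos': [0.272, 0.59, 0.214], 'orientation': [[-0.908, 0.419, -0.001], [0.419, 0.908, -0.002], [-0.0, -0.002, -1.0]], 'ft_force': [-0.863, -0.07, -0.246], 'ft_torque': [-0.05, 0.019, -0.005], 'finger_force': 0.0, 'finger_gap': 0.996}
scene {'intrinsics': [[539.8983, 0.0, 281.9818], [0.0, 539.8983, 217.0588], [0.0, 0.0, 1.0]], 'eye': [0.4255, 0.6611, 1.4452], 'orientation': [[-0.9935, 0.0998, -0.0544], [-0.1133, -0.8325, 0.5423], [0.0088, 0.545, 0.8384]]}
top {'intrinsics': [[532.6068, 0.0, 280.2955], [0.0, 532.6068, 215.6544], [0.0, 0.0, 1.0]], 'eye': [0.2309, -0.1788, 1.2835], 'orientation': [[-0.0631, 0.973, -0.2222], [-0.998, -0.0628, 0.0084], [-0.0058, 0.2222, 0.975]]}
wrist {'intrinsics': [[368.8113, 0.0, 270.9384], [0.0, 368.8113, 205.9705], [0.0, 0.0, 1.0]], 'T_tool_cam': [[0.0001, 0.9693, 0.2457, 0.0687], [1.0, -0.0001, 0.0001, -0.0004], [0.0002, 0.2457, -0.9693, -0.1696], [0.0, 0.0, 0.0, 1.0]]}
```

View pics/scene0.png

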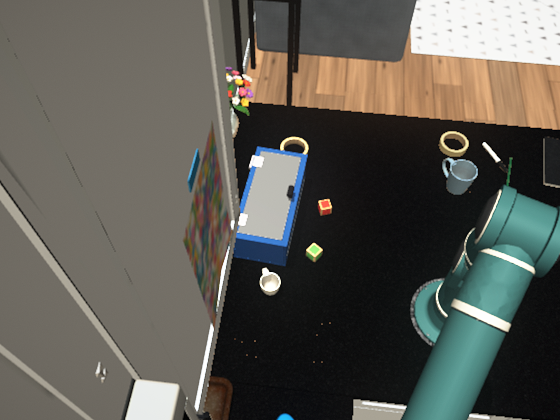

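View pics/top0.png

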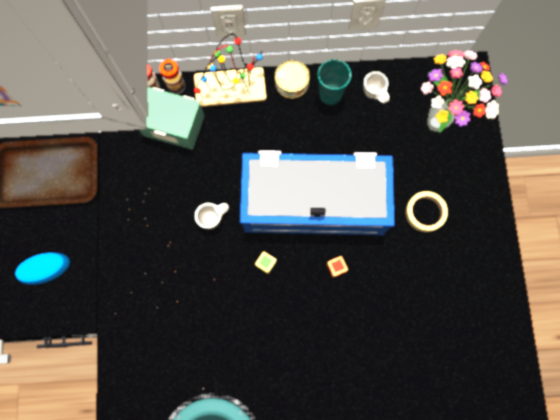

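The scene and top views show the case with its lid shut: black knob at top (318,212) and scene (291,192), hinge clips at the back, tape on the right and mug on the left. I'll enlarge both to get exact pixels.

```bash
python3 - <<'E'
import cv2,numpy as np
t=cv2.imread("pics/top0.png")[140:245,230:405]; s=cv2.imread("pics/scene0.png")[140:270,225:325]
t=cv2.resize(t,None,fx=2.6*1.0,fy=2.6,interpolation=cv2.INTER_CUBIC); s=cv2.resize(s,None,fx=3.4,fy=3.4,interpolation=cv2.INTER_CUBIC)
print(t.shape,s.shape)
h=max(t.shape[0],s.shape[0]);o=np.zeros((h,t.shape[1]+s.shape[1],3),np.uint8);o[:t.shape[0],:t.shape[1]]=t;o[:s.shape[0],t.shape[1]:]=s
cv2.imwrite("pics/crop.png",o)
for n in("top","scene"):
    im=cv2.imread(f"pics/{n}0.png");m=(im.max(2)<45).astype(np.uint8)
    k,l,st,c=cv2.connectedComponentsWithStats(m)
    for i in range(1,k):
        if 20<st[i,4]<600 and 150<c[i][0]<420 and 140<c[i][1]<270: print(n,st[i],c[i])
E
```

```text
(273, 455, 3) (442, 340, 3)
scene [284 144  20   9 121] [294.17355372 147.91735537]
scene [287 186   7  12  33] [290.21212121 191.96969697]
```

View pics/crop.png

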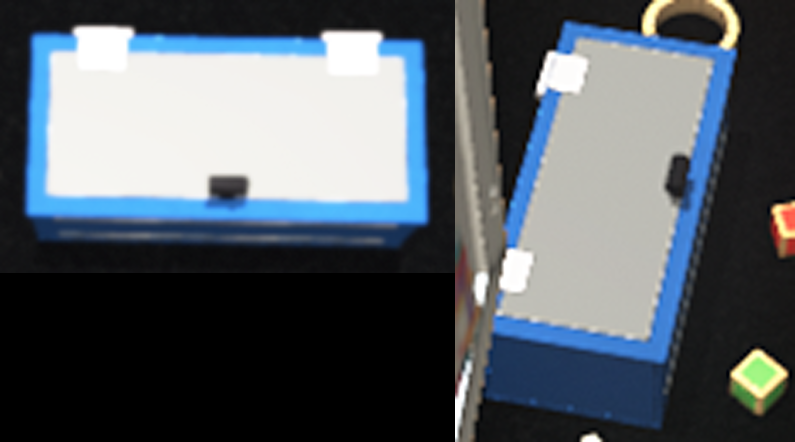

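The crop shows the lid corners: in the top crop (33,36), (424,40), (428,222), (27,215) with the knob at (228,188). In the scene crop they're (566,22), (735,48), (664,360) with the knob at (679,176). Next I triangulate.

```bash
cat > h.py <<'E'
from station import robot
import cv2,numpy as np
from scipy.optimize import least_squares
from scipy.spatial.transform import Rotation as R
def proj(name,P,c=None):
    c=c or robot.camera_info(name)
    if name=="wrist":
        pass
    p=np.array(c["orientation"]).T@(np.asarray(P)-c["eye"]);q=np.array(c["intrinsics"])@[p[0],-p[1],-p[2]]
    return q[:2]/q[2]
def wristcam():
    s=robot.sense();c=robot.camera_info("wrist");T=np.array(c["T_tool_cam"]);O=np.array(s["orientation"])
    return dict(intrinsics=c["intrinsics"],eye=O@T[:3,3]+s["tcp_pos"],orientation=O@T[:3,:3])
def tri(obs): # (cam dict, px)
    r=least_squares(lambda P:np.concatenate([proj("",P,c)-p for c,p in obs]),[.6,-.3,.1]);return r.x,np.abs(r.fun).max()
E
python3 - <<'E'
from h import *
C={n:robot.camera_info(n) for n in("top","scene")}
t=lambda x,y:np.array([x/2.6+230,y/2.6+140])-.3
s=lambda x,y:np.array([(x-455)/3.4+225,y/3.4+140])-.35
pt={"BR":(t(424,40),s(566,22)),"FR":(t(428,222),s(735,48)),"FL":(t(27,215),s(664,360)),"knob":(t(228,188),s(679,176))}
for k,(a,b) in pt.items():
    P,e=tri([(C["top"],a),(C["scene"],b)]);print(k,P.round(4),round(e,2))
# fit case pose (z base 0, lid top 0.123): x,y,yaw
loc={"BR":(.08,-.17,.123),"FR":(-.08,-.17,.123),"FL":(-.08,.17,.123),"knob":(-.06,0,.15)}
def W(v,l): c_,s_=np.cos(v[2]),np.sin(v[2]);return np.array([v[0]+c_*l[0]-s_*l[1],v[1]+s_*l[0]+c_*l[1],l[2]])
f=lambda v:np.concatenate([np.r_[proj("",W(v,loc[k]),C["top"])-pt[k][0],proj("",W(v,loc[k]),C["scene"])-pt[k][1]] for k in pt])
r=least_squares(f,[.65,-.3,0]);print(r.x,r.fun.round(1))
print("knob",W(r.x,loc["knob"]))
O=robot.sense()["orientation"]
E
```

```text
BR [ 0.6212 -0.4553  0.1208] 0.18
FR [ 0.4584 -0.4407  0.1223] 0.44
FL [ 0.4868 -0.0987  0.1243] 0.7
knob [ 0.4934 -0.2703  0.1479] 0.47
[ 0.55305097 -0.27629153 -0.08258935] [-1.   0.9  0.4  0.2 -0.6 -0.7  0.1  0.4  0.9 -0.8  0.5  0.   0.6 -0.5
  0.6 -0.5]
knob [ 0.49325548 -0.2713418   0.15      ]
```

The fit agrees well: case centre (0.553, -0.276), yaw -0.083, lid top at 0.122, knob at (0.493, -0.271, 0.149). Moving to hover over the knob.

{"name": "apply_moves", "arguments": {
  "deltas": [
    {"delta_rot": [0,0,-0.05],"travel": [-0.05,-0.035,-0.01],"hand": 0.8},
    {"delta_rot": [0,0,-0.1],"travel": [-0.1,-0.07,-0.02],"hand": 0.8},
    {"delta_rot": [0,0,-0.15],"travel": [-0.15,-0.105,-0.026],"hand": 0.8},
    {"delta_rot": [0,0,-0.2],"travel": [-0.2,-0.14,-0.026],"hand": 0.8},
    {"delta_rot": [0,0,-0.25],"travel": [-0.25,-0.175,-0.026],"hand": 0.8},
    {"delta_rot": [0,0,-0.3],"travel": [-0.3,-0.21,-0.026],"hand": 0.8},
    {"delta_rot": [0,0,-0.35],"travel": [-0.35,-0.245,-0.026],"hand": 0.8},
    {"delta_rot": [0,0,-0.35],"travel": [-0.375,-0.29,-0.026],"hand": 0.8},
    {"delta_rot": [0,0,-0.35],"travel": [-0.395,-0.34,-0.026],"hand": 0.8},
    {"delta_rot": [0,0,-0.35],"travel": [-0.42,-0.39,-0.026],"hand": 0.8},
    {"delta_rot": [0,0,-0.35],"travel": [-0.445,-0.44,-0.025],"hand": 0.8},
    {"delta_rot": [0,0,-0.35],"travel": [-0.47,-0.49,-0.022],"hand": 0.8},
    {"delta_rot": [0,0,-0.35],"travel": [-0.495,-0.54,-0.02],"hand": 0.8},
    {"delta_rot": [0,0,-0.35],"travel": [-0.52,-0.59,-0.018],"hand": 0.8},
    {"delta_rot": [0,0,-0.35],"travel": [-0.54,-0.64,-0.016],"hand": 0.8},
    {"delta_rot": [0,0,-0.35],"travel": [-0.5615,-0.689,-0.016],"hand": 0.8},
    {"delta_rot": [0,0,-0.35],"travel": [-0.5615,-0.689,-0.016],"hand": 0.8},
    {"delta_rot": [0,0,-0.35],"travel": [-0.5615,-0.689,-0.016],"hand": 0.8}
  ]
}}

```text
time_s: 2.4
tcp_pos: [0.4935, -0.2697, 0.2302]
orientation: [[-0.997, 0.082, -0.001], [0.082, 0.997, 0.001], [0.001, 0.001, -1.0]]
ft_force: [0.5, 0.5, 0.9]
finger_gap: 0.8
finger_force: 0.0
```

```bash
python3 - <<'E'
from h import *
s=robot.sense();print(s["time_s"],np.round(s["tcp_pos"],4),np.round(s["orientation"],3).tolist(),np.round(s["joint_positions"],2))
c=wristcam();print("exp knob px",proj("",[.4933,-.2708,.149],c))
im=robot.grab_frame("wrist");cv2.imwrite("pics/w1.png",im[:,:,::-1])
E
```

```text
2.4 [ 0.4935 -0.2697  0.2302] [[-0.997, 0.082, -0.001], [0.082, 0.997, 0.001], [0.001, 0.001, -1.0]] [ 0.11  0.31  0.41  1.83 -0.14  1.03  2.06]
exp knob px [269.8843952 213.1262499]
```

View pics/w1.png

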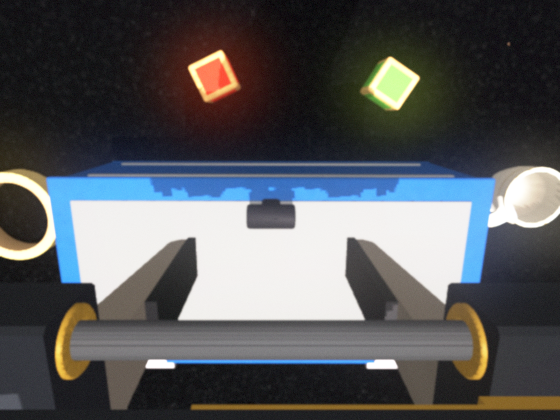

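The wrist view shows the knob at (271,216) against an expected (270,213), about 1–2 mm off. Descending and pinching.

{"name": "apply_moves", "arguments": {
  "deltas": [
    {"delta_rot": [0,0,0],"travel": [-0.001,0,0.035],"hand": 0.8},
    {"delta_rot": [0,0,0],"travel": [-0.001,0,0.07],"hand": 0.8},
    {"delta_rot": [0,0,0],"travel": [-0.001,0,0.098],"hand": 0.8},
    {"delta_rot": [0,0,0],"travel": [-0.001,0,0.098],"hand": 0.6},
    {"delta_rot": [0,0,0],"travel": [-0.001,0,0.098],"hand": 0.3},
    {"delta_rot": [0,0,0],"travel": [-0.001,0,0.098],"hand": 0.2},
    {"delta_rot": [0,0,0],"travel": [-0.001,0,0.098],"hand": 0.2},
    {"delta_rot": [0,0,0],"travel": [-0.001,0,0.098],"hand": 0.2}
  ],
  "grip_force": 15
}}

```text
time_s: 3.45
tcp_pos: [0.4952, -0.2704, 0.1335]
orientation: [[-0.997, 0.082, 0.001], [0.082, 0.997, 0.0], [-0.001, 0.0, -1.0]]
ft_force: [-1.1, 1.6, 5.0]
finger_gap: 0.364
finger_force: 15.0
```

```bash
python3 - <<'E'
import numpy as np
# shift of knob from shut, case x and z, on arc
for th in np.arange(0,1.81,.1):
    a=-.14*np.cos(th)+.034*np.sin(th)+.14; z=.14*np.sin(th)+.034*np.cos(th)-.034
    print(round(th,1),"tool x %.3f z %.3f"%(-a,-z))
E
```

```text
0.0 tool x -0.000 z -0.000
0.1 tool x -0.004 z -0.014
0.2 tool x -0.010 z -0.027
0.3 tool x -0.016 z -0.040
0.4 tool x -0.024 z -0.052
0.5 tool x -0.033 z -0.063
0.6 tool x -0.044 z -0.073
0.7 tool x -0.055 z -0.082
0.8 tool x -0.067 z -0.090
0.9 tool x -0.080 z -0.097
1.0 tool x -0.093 z -0.102
1.1 tool x -0.107 z -0.106
1.2 tool x -0.121 z -0.109
1.3 tool x -0.135 z -0.110
1.4 tool x -0.150 z -0.110
1.5 tool x -0.164 z -0.108
1.6 tool x -0.178 z -0.105
1.7 tool x -0.192 z -0.100
1.8 tool x -0.205 z -0.095
```

{"name": "apply_moves", "arguments": {
  "deltas": [
    {"delta_rot": [0,0,0],"travel": [-0.004,0,-0.014],"hand": 0.2},
    {"delta_rot": [0,0,0],"travel": [-0.01,0,-0.027],"hand": 0.2},
    {"delta_rot": [0,0,0],"travel": [-0.016,0,-0.04],"hand": 0.2},
    {"delta_rot": [0,0,0],"travel": [-0.024,0,-0.052],"hand": 0.2},
    {"delta_rot": [0,0,0],"travel": [-0.033,0,-0.063],"hand": 0.2},
    {"delta_rot": [0,0,0],"travel": [-0.044,0,-0.073],"hand": 0.2},
    {"delta_rot": [0,0,0],"travel": [-0.055,0,-0.082],"hand": 0.2},
    {"delta_rot": [0,0,0],"travel": [-0.067,0,-0.09],"hand": 0.2},
    {"delta_rot": [0,0,0],"travel": [-0.08,0,-0.097],"hand": 0.2},
    {"delta_rot": [0,0,0],"travel": [-0.093,0,-0.102],"hand": 0.2},
    {"delta_rot": [0,0,0],"travel": [-0.107,0,-0.106],"hand": 0.2},
    {"delta_rot": [0,0,0],"travel": [-0.121,0,-0.109],"hand": 0.2},
    {"delta_rot": [0,0,0],"travel": [-0.135,0,-0.11],"hand": 0.2},
    {"delta_rot": [0,0,0],"travel": [-0.15,0,-0.11],"hand": 0.2},
    {"delta_rot": [0,0,0],"travel": [-0.164,0,-0.108],"hand": 0.2},
    {"delta_rot": [0,0,0],"travel": [-0.178,0,-0.105],"hand": 0.2},
    {"delta_rot": [0,0,0],"travel": [-0.192,0,-0.1],"hand": 0.2},
    {"delta_rot": [0,0,0],"travel": [-0.2,0,-0.097],"hand": 0.2},
    {"delta_rot": [0,0,0],"travel": [-0.2,0,-0.097],"hand": 0.2}
  ]
}}

```text
time_s: 5.82
tcp_pos: [0.6964, -0.2875, 0.2301]
orientation: [[-0.997, 0.081, 0.004], [0.081, 0.997, -0.002], [-0.004, -0.002, -1.0]]
ft_force: [2.6, 0.0, 4.6]
finger_gap: 0.369
finger_force: 15.0
```

```bash
python3 - <<'E'
from h import *
s=robot.sense();print(np.round(s["joint_positions"],2))
cv2.imwrite("pics/t2.png",robot.grab_frame("top")[40:280,180:440,::-1])
E
```

```text
[ 0.12  0.65  0.38  1.31 -0.24  1.22  2.  ]
```

View pics/t2.png

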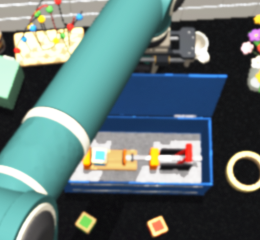

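The lid stands open with the knob still held, and the red trigger shows near (188,152) in this crop. Releasing, rising clear, then going to hover over the trigger bar.

{"name": "apply_moves", "arguments": {
  "deltas": [
    {"delta_rot": [0,0,0],"travel": [-0.003,0,0],"hand": 0.5},
    {"delta_rot": [0,0,0],"travel": [-0.003,0,0],"hand": 0.8},
    {"delta_rot": [0,0,0],"travel": [-0.003,0,0],"hand": 0.8},
    {"delta_rot": [0,0,0],"travel": [-0.003,0,-0.04],"hand": 0.8},
    {"delta_rot": [0,0,0],"travel": [-0.003,0,-0.09],"hand": 0.8},
    {"delta_rot": [0,0,0],"travel": [0.0,0,-0.12],"hand": 0.4},
    {"delta_rot": [0,0,0],"travel": [0.04,-0.03,-0.12],"hand": 0.4},
    {"delta_rot": [0,0,0],"travel": [0.08,-0.06,-0.12],"hand": 0.4},
    {"delta_rot": [0,0,0],"travel": [0.11,-0.09,-0.11],"hand": 0.4},
    {"delta_rot": [0,0,0],"travel": [0.142,-0.12,-0.07],"hand": 0.4},
    {"delta_rot": [0,0,0],"travel": [0.142,-0.12,-0.03],"hand": 0.4},
    {"delta_rot": [0,0,0],"travel": [0.142,-0.12,0.0],"hand": 0.4},
    {"delta_rot": [0,0,0],"travel": [0.142,-0.12,0.0],"hand": 0.4}
  ]
}}

```text
time_s: 7.5
tcp_pos: [0.5412, -0.3938, 0.2271]
orientation: [[-0.997, 0.082, -0.004], [0.082, 0.997, 0.003], [0.005, 0.003, -1.0]]
ft_force: [0.7, -0.5, 0.8]
finger_gap: 0.395
finger_force: 0.0
```

```bash
cat >> h.py <<'E'
def loc2w(l,v=(.5535,-.276,-.0826)):
    return R.from_euler("z",v[2]).apply(l)+[v[0],v[1],0]
def redc(im,lo=70):
    im=im.astype(int);m=((im[:,:,0]>lo)&(im[:,:,1]<.45*im[:,:,0])&(im[:,:,2]<.45*im[:,:,0])).astype(np.uint8)
    k,l,st,c=cv2.connectedComponentsWithStats(m)
    return [(st[i].tolist(),c[i].round(1).tolist()) for i in range(1,k) if st[i,4]>25]
E
python3 - <<'E'
from h import *
s=robot.sense();print(np.round(s["tcp_pos"],4))
W=wristcam();im=robot.grab_frame("wrist");cv2.imwrite("pics/w2.png",im[:,:,::-1])
b=loc2w([0,-.121,.0944]);print(b,proj("",b,W),redc(im))
for n in("top","scene"):
    i2=robot.grab_frame(n);cv2.imwrite(f"pics/{n}3.png",i2[:,:,::-1])
    print(n,proj(n,b),[r for r in redc(i2) if abs(r[1][0]-proj(n,b)[0])<60 and abs(r[1][1]-proj(n,b)[1])<60])
E
```

```text
[ 0.5412 -0.3938  0.2271]
[ 0.54351676 -0.39658746  0.0944    ] [267.95642547 200.68979453] [([326, 0, 35, 29, 711], [342.6, 11.3]), ([314, 7, 15, 32, 190], [321.3, 22.6]), ([333, 25, 29, 17, 95], [347.4, 32.9]), ([258, 176, 33, 53, 1115], [270.3, 200.5])]
top [368.84176804 192.46237136] []
scene [279.06782598 167.82891749] [([272, 165, 14, 23, 125], [277.7, 172.6]), ([268, 196, 12, 8, 32], [271.6, 199.2]), ([321, 201, 9, 7, 45], [324.8, 203.8]), ([323, 209, 7, 6, 32], [325.9, 211.7])]
```

View pics/w2.png

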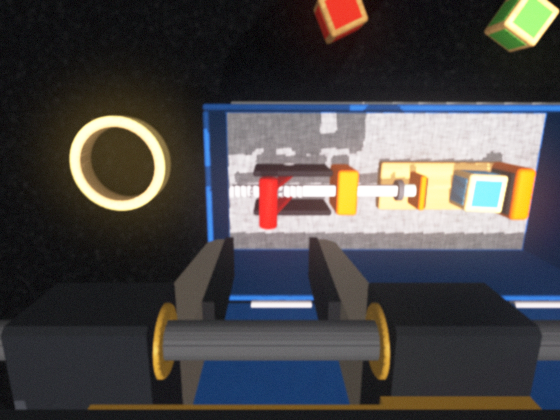

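The wrist view shows the red bar at cols 259–277, rows 176–229, centre (268,202), against a predicted (268,201). Its 53 px length puts its height near 0.097 m, which fits. The pad front is near col 427, the block at 458–507 and the jaw at about 515. Descending and pinching.

{"name": "apply_moves", "arguments": {
  "deltas": [
    {"delta_rot": [0,0,0],"travel": [-0.003,-0.003,0.05],"hand": 0.4},
    {"delta_rot": [0,0,0],"travel": [-0.003,-0.003,0.09],"hand": 0.4},
    {"delta_rot": [0,0,0],"travel": [-0.003,-0.003,0.12],"hand": 0.4},
    {"delta_rot": [0,0,0],"travel": [-0.003,-0.003,0.149],"hand": 0.4},
    {"delta_rot": [0,0,0],"travel": [-0.003,-0.003,0.149],"hand": 0.4},
    {"delta_rot": [0,0,0],"travel": [-0.003,-0.003,0.149],"hand": 0.15},
    {"delta_rot": [0,0,0],"travel": [-0.003,-0.003,0.149],"hand": 0.1},
    {"delta_rot": [0,0,0],"travel": [-0.003,-0.003,0.149],"hand": 0.1}
  ],
  "grip_force": 30
}}

```text
time_s: 8.65
tcp_pos: [0.5468, -0.3966, 0.0825]
orientation: [[-0.997, 0.081, 0.002], [0.081, 0.997, 0.002], [-0.002, 0.002, -1.0]]
ft_force: [-0.4, 4.3, 5.4]
finger_gap: 0.161
finger_force: 30.3
```

```bash
python3 - <<'E'
from h import *
print({k:np.round(v,3).tolist() for k,v in robot.sense().items() if k in("tcp_pos","ft_force","finger_gap","joint_positions")})
# earlier wrist view: where would given case points fall
c=robot.camera_info("wrist");T=np.array(c["T_tool_cam"]);O=np.array([[-.997,.082,-.004],[.082,.997,.003],[.005,.003,-1.]])
W=dict(intrinsics=c["intrinsics"],eye=O@T[:3,3]+[.5412,-.3938,.2271],orientation=O@T[:3,:3])
for y in (.03,.036,.042): print("pad top edge",y,proj("",loc2w([0,y,.053]),W).round(1))
print("jaw",proj("",loc2w([0,.105,.062]),W).round(1))
a=robot.grab_frame("wrist")[:,:,::-1];w2=cv2.imread("pics/w2.png")[130:260,380:560]
t=robot.grab_frame("top")[140:245,230:405,::-1]
o=np.zeros((580,760,3),np.uint8);o[:420,:560]=a;x=cv2.resize(w2,(380,274),interpolation=3);o[306:,:380]=x;o[306:,380:]=cv2.resize(t,(380,274),interpolation=3)
cv2.imwrite("pics/m1.png",o)
E
```

```text
{'joint_positions': [0.326, 0.672, 0.365, 1.648, -0.297, 0.877, 2.3], 'tcp_pos': [0.547, -0.397, 0.082], 'ft_force': [-0.355, 4.347, 5.449], 'finger_gap': 0.161}
pad top edge 0.03 [426.6 191. ]
pad top edge 0.036 [432.9 191. ]
pad top edge 0.042 [439.2 191. ]
jaw [511.2 193. ]
```

View pics/m1.png

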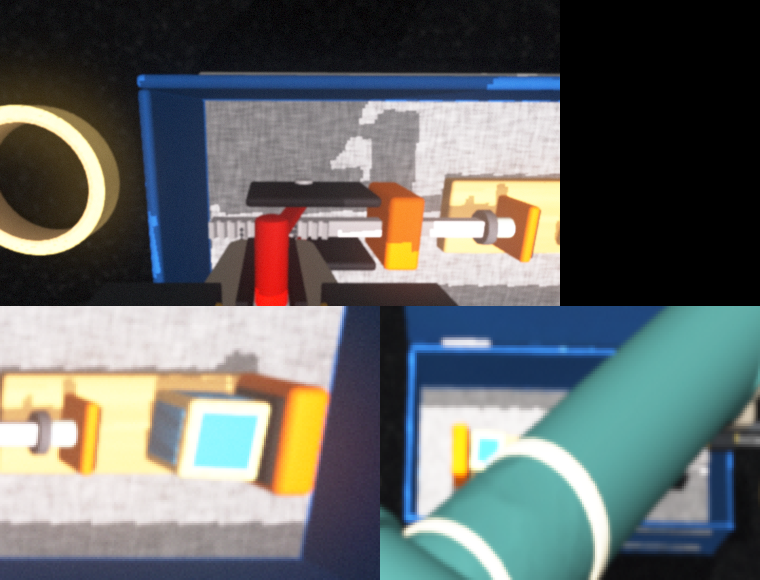

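The bar is between the fingers at 14.8 mm opening, TCP z 0.0825. The pad front is at col ~538, so the rod is near 0, and the block is close to the jaw. First stroke.

{"name": "apply_moves", "arguments": {
  "deltas": [
    {"delta_rot": [0,0,0],"travel": [0,0.007,-0.001],"hand": 0.1},
    {"delta_rot": [0,0,0],"travel": [0,0.014,-0.002],"hand": 0.1},
    {"delta_rot": [0,0,0],"travel": [0,0.021,-0.0026],"hand": 0.1},
    {"delta_rot": [0,0,0],"travel": [0,0.028,-0.002],"hand": 0.1},
    {"delta_rot": [0,0,0],"travel": [0,0.035,-0.001],"hand": 0.1},
    {"delta_rot": [0,0,0],"travel": [0,0.042,0],"hand": 0.1},
    {"delta_rot": [0,0,0],"travel": [0,0.043,0],"hand": 0.1},
    {"delta_rot": [0,0,0],"travel": [0,0.043,0],"hand": 0.1}
  ]
}}

```text
time_s: 9.75
tcp_pos: [0.5499, -0.3613, 0.0839]
orientation: [[-0.996, 0.084, 0.006], [0.084, 0.996, -0.01], [-0.007, -0.01, -1.0]]
ft_force: [0.2, -8.5, 7.1]
finger_gap: 0.164
finger_force: 30.0
```

```bash
cat >> h.py <<'E'
def bar_y():
    s=robot.sense();d=np.array(s["tcp_pos"])-[.5535,-.276,0];return R.from_euler("z",.0826).apply(d)
def padprof(tag):
    W=wristcam();im=robot.grab_frame("wrist");cv2.imwrite(f"pics/{tag}.png",im[:,:,::-1])
    # orange columns near the rod row
    i=im.astype(int);m=(i[:,:,0]>130)&(i[:,:,1]>.3*i[:,:,0])&(i[:,:,1]<.68*i[:,:,0])&(i[:,:,2]<.25*i[:,:,0])
    r=int(proj("",loc2w([0,.04,.053]),W)[1]);col=m[max(r-5,0):r+6].mean(0)>.5
    e=np.flatnonzero(np.diff(col.astype(int)));
    ys=np.linspace(-.08,.12,400)
    for z in(.053,.062): 
        cs=[proj("",loc2w([0,y,z]),W)[0] for y in ys];print("z",z,[(int(c),round(1000*float(np.interp(c,cs,ys)),1)) for c in e])
    print("row",r,"bar",bar_y().round(4),"F",np.round(robot.sense()["ft_force"],1),robot.sense()["time_s"])
    return im,r
E
python3 - <<'E'
from h import *
padprof("s1")
E
```

```text
z 0.053 [(323, -56.3), (357, -37.0), (480, 32.6), (481, 33.2)]
z 0.062 [(323, -57.5), (357, -39.0), (480, 27.8), (481, 28.3)]
row 230 bar [ 0.0035 -0.0853  0.0839] F [ 0.5 -8.7  5.4] 9.8
```

View pics/s1.png

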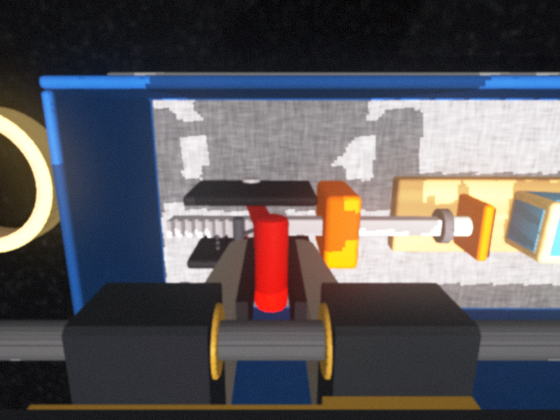

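The view shows the bar pinched, the pad plate front at col ~494 (y ≈ 41 mm) and the block's left face at col ~510. The arm yields under load: it stopped about 6 mm short of full stroke, so I push further to the stop.

{"name": "apply_moves", "arguments": {
  "deltas": [
    {"delta_rot": [0,0,0],"travel": [0,0.004,0],"hand": 0.1},
    {"delta_rot": [0,0,0],"travel": [0,0.008,0.001],"hand": 0.1},
    {"delta_rot": [0,0,0],"travel": [0,0.01,0.001],"hand": 0.1},
    {"delta_rot": [0,0,0],"travel": [0,0.01,0.001],"hand": 0.1}
  ]
}}

```text
time_s: 10.3
tcp_pos: [0.5505, -0.3541, 0.0828]
orientation: [[-0.996, 0.086, 0.007], [0.086, 0.996, -0.014], [-0.008, -0.014, -1.0]]
ft_force: [0.8, -13.9, 1.9]
finger_gap: 0.165
finger_force: 30.2
```

```bash
sed -i 's/col=m\[max(r-5,0):r+6\].mean(0)>.5/col=m[r-25:r+30].mean(0)>.25/' h.py; python3 - <<'E'
from h import *
padprof("s2")
E
```

```text
z 0.053 [(309, -57.4), (346, -36.5)]
z 0.062 [(309, -58.1), (346, -38.1)]
row 231 bar [ 0.0035 -0.0782  0.0829] F [  1.3 -13.2   2.1] 10.35
```

{"name": "apply_moves", "arguments": {
  "deltas": [
    {"delta_rot": [0,0,0],"travel": [0,-0.009,-0.001],"hand": 0.1},
    {"delta_rot": [0,0,0],"travel": [0,-0.018,-0.002],"hand": 0.1},
    {"delta_rot": [0,0,0],"travel": [0,-0.027,-0.003],"hand": 0.1},
    {"delta_rot": [0,0,0],"travel": [0,-0.036,-0.002],"hand": 0.1},
    {"delta_rot": [0,0,0],"travel": [0,-0.045,-0.001],"hand": 0.1},
    {"delta_rot": [0,0,0],"travel": [0,-0.053,-0.001],"hand": 0.1},
    {"delta_rot": [0,0,0],"travel": [0,-0.053,-0.001],"hand": 0.1},
    {"delta_rot": [0,0,0],"travel": [0,-0.053,-0.001],"hand": 0.1}
  ]
}}

```text
time_s: 11.35
tcp_pos: [0.5466, -0.3963, 0.0806]
orientation: [[-0.997, 0.08, 0.001], [0.08, 0.997, 0.003], [-0.001, 0.003, -1.0]]
ft_force: [3.8, 4.3, 3.9]
finger_gap: 0.166
finger_force: 30.7
```

{"name": "apply_moves", "arguments": {
  "deltas": [
    {"delta_rot": [0,0,0],"travel": [0,0.009,-0.001],"hand": 0.1},
    {"delta_rot": [0,0,0],"travel": [0,0.018,-0.002],"hand": 0.1},
    {"delta_rot": [0,0,0],"travel": [0,0.027,-0.002],"hand": 0.1},
    {"delta_rot": [0,0,0],"travel": [0,0.036,-0.001],"hand": 0.1},
    {"delta_rot": [0,0,0],"travel": [0,0.045,0],"hand": 0.1},
    {"delta_rot": [0,0,0],"travel": [0,0.053,0.001],"hand": 0.1},
    {"delta_rot": [0,0,0],"travel": [0,0.053,0.001],"hand": 0.1},
    {"delta_rot": [0,0,0],"travel": [0,0.053,0.001],"hand": 0.1}
  ]
}}

```text
time_s: 12.35
tcp_pos: [0.5501, -0.3541, 0.0824]
orientation: [[-0.996, 0.085, 0.006], [0.085, 0.996, -0.014], [-0.007, -0.013, -1.0]]
ft_force: [2.1, -11.8, 6.0]
finger_gap: 0.168
finger_force: 30.1
```

```bash
python3 - <<'E'
from h import *
im,r=padprof("s3")
W=wristcam()
for y in(40,50,55,60,65,70):print(y,proj("",loc2w([0,y/1000,.053]),W)[0].round(1))
a=im[175:285,340:560,::-1];b=cv2.imread("pics/s2.png")[175:285,340:560]
cv2.imwrite("pics/m3.png",cv2.resize(np.vstack([b,a]),None,fx=2.6,fy=2.6,interpolation=3))
E
```

```text
z 0.053 [(310, -56.8), (346, -36.5)]
z 0.062 [(310, -57.6), (346, -38.2)]
row 232 bar [ 0.0031 -0.0782  0.0824] F [  1.7 -12.    5.8] 12.4
40 482.5
50 500.5
55 509.4
60 518.4
65 527.4
70 536.4
```

View pics/m3.png

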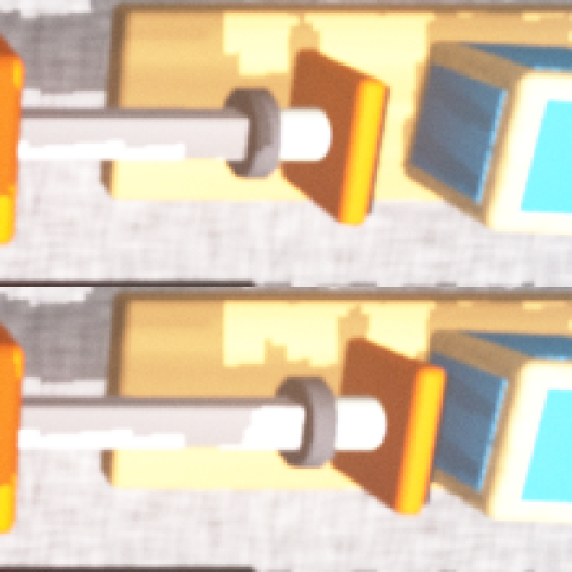

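Stroke 1 left the pad front at about 41 mm, stroke 2 at about 53 mm (crop x 375 → 432, the expected 12 mm per stroke). The block's near face is at about 67–68 mm. Third stroke.

{"name": "apply_moves", "arguments": {
  "deltas": [
    {"delta_rot": [0,0,0],"travel": [0,-0.009,-0.001],"hand": 0.1},
    {"delta_rot": [0,0,0],"travel": [0,-0.018,-0.002],"hand": 0.1},
    {"delta_rot": [0,0,0],"travel": [0,-0.027,-0.003],"hand": 0.1},
    {"delta_rot": [0,0,0],"travel": [0,-0.036,-0.002],"hand": 0.1},
    {"delta_rot": [0,0,0],"travel": [0,-0.045,-0.001],"hand": 0.1},
    {"delta_rot": [0,0,0],"travel": [0,-0.053,-0.001],"hand": 0.1},
    {"delta_rot": [0,0,0],"travel": [0,-0.053,-0.001],"hand": 0.1},
    {"delta_rot": [0,0,0],"travel": [0,-0.053,-0.001],"hand": 0.1}
  ]
}}

```text
time_s: 13.4
tcp_pos: [0.5461, -0.3962, 0.08]
orientation: [[-0.997, 0.081, 0.0], [0.081, 0.997, 0.003], [0.0, 0.003, -1.0]]
ft_force: [4.6, 3.8, 2.4]
finger_gap: 0.166
finger_force: 31.2
```

{"name": "apply_moves", "arguments": {
  "deltas": [
    {"delta_rot": [0,0,0],"travel": [0,0.009,-0.001],"hand": 0.1},
    {"delta_rot": [0,0,0],"travel": [0,0.018,-0.002],"hand": 0.1},
    {"delta_rot": [0,0,0],"travel": [0,0.027,-0.002],"hand": 0.1},
    {"delta_rot": [0,0,0],"travel": [0,0.036,-0.001],"hand": 0.1},
    {"delta_rot": [0,0,0],"travel": [0,0.045,0],"hand": 0.1},
    {"delta_rot": [0,0,0],"travel": [0,0.053,0.001],"hand": 0.1},
    {"delta_rot": [0,0,0],"travel": [0,0.053,0.001],"hand": 0.1},
    {"delta_rot": [0,0,0],"travel": [0,0.053,0.001],"hand": 0.1}
  ]
}}

```text
time_s: 14.4
tcp_pos: [0.5496, -0.3541, 0.0818]
orientation: [[-0.996, 0.085, 0.004], [0.085, 0.996, -0.013], [-0.006, -0.013, -1.0]]
ft_force: [2.7, -12.0, 5.6]
finger_gap: 0.165
finger_force: 30.4
```

```bash
python3 - <<'E'
from h import *
im,r=padprof("s4")
# automatic features: bright-orange plate edge, ring, in fixed band, strokes 1-3
for t in("s2","s3","s4"):
    i=cv2.imread(f"pics/{t}.png")[:,:,::-1].astype(int)
    m=(i[:,:,0]>200)&(i[:,:,1]>90)&(i[:,:,1]<190)&(i[:,:,2]<70);m[:,:400]=0
    k=[np.flatnonzero(m[q]) for q in range(215,245)];print(t,"plate edge px",np.round(np.mean([a.max() for a in k if len(a)]),2),np.round(np.mean([a.min() for a in k if len(a)]),2))
    # ring: dark grey in rows just above/below rod
    g=(np.abs(i[:,:,0]-i[:,:,2])<25)&(i.max(2)<135);g[:,:415]=0;g[:,520:]=0
    k=[np.flatnonzero(g[q]) for q in range(213,238)];k=[a for a in k if 3<len(a)<40];print("  ring",np.round([np.mean([a.min() for a in k]),np.mean([a.max() for a in k])],2),len(k))
E
```

```text
z 0.053 [(311, -56.3), (346, -36.6)]
z 0.062 [(311, -57.2), (346, -38.3)]
row 233 bar [ 0.0025 -0.0782  0.0818] F [  2.2 -11.6   5.5] 14.45
s2 plate edge px 481.93 473.77
  ring [500.8  513.32] 25
s3 plate edge px 502.3 496.13
  ring [510.5 516.9] 10
s4 plate edge px 520.54 519.86
  ring [nan nan] 0
  return _methods._mean(a, axis=axis, dtype=dtype,
  ret = ret.dtype.type(ret / rcount)
```

{"name": "apply_moves", "arguments": {
  "deltas": [
    {"delta_rot": [0,0,0],"travel": [0,-0.009,-0.001],"hand": 0.1},
    {"delta_rot": [0,0,0],"travel": [0,-0.018,-0.002],"hand": 0.1},
    {"delta_rot": [0,0,0],"travel": [0,-0.027,-0.003],"hand": 0.1},
    {"delta_rot": [0,0,0],"travel": [0,-0.036,-0.002],"hand": 0.1},
    {"delta_rot": [0,0,0],"travel": [0,-0.045,-0.001],"hand": 0.1},
    {"delta_rot": [0,0,0],"travel": [0,-0.053,-0.001],"hand": 0.1},
    {"delta_rot": [0,0,0],"travel": [0,-0.053,-0.001],"hand": 0.1},
    {"delta_rot": [0,0,0],"travel": [0,-0.053,-0.001],"hand": 0.1}
  ]
}}

```text
time_s: 15.45
tcp_pos: [0.5457, -0.3962, 0.0796]
orientation: [[-0.997, 0.081, -0.001], [0.081, 0.997, 0.003], [0.001, 0.003, -1.0]]
ft_force: [4.2, 3.7, 2.2]
finger_gap: 0.169
finger_force: 31.8
```

{"name": "apply_moves", "arguments": {
  "deltas": [
    {"delta_rot": [0,0,0],"travel": [0,0.008,-0.001],"hand": 0.1},
    {"delta_rot": [0,0,0],"travel": [0,0.016,-0.002],"hand": 0.1},
    {"delta_rot": [0,0,0],"travel": [0,0.024,-0.002],"hand": 0.1},
    {"delta_rot": [0,0,0],"travel": [0,0.032,-0.001],"hand": 0.1},
    {"delta_rot": [0,0,0],"travel": [0,0.038,0],"hand": 0.1},
    {"delta_rot": [0,0,0],"travel": [0,0.038,0],"hand": 0.1},
    {"delta_rot": [0,0,0],"travel": [0,0.038,0],"hand": 0.1}
  ]
}}

```text
time_s: 16.32
tcp_pos: [0.548, -0.3691, 0.0833]
orientation: [[-0.996, 0.085, 0.004], [0.085, 0.996, -0.013], [-0.005, -0.013, -1.0]]
ft_force: [0.8, -10.7, 9.2]
finger_gap: 0.165
finger_force: 30.0
```

```bash
cat >> h.py <<'E'
def track(tag):
    "y of ring and plate (case frame, mm) by template of s2, where ring/plate are taken as the reference"
    ref=cv2.imread("pics/s2.png");im=cv2.imread(f"pics/{tag}.png");out=[]
    for (c0,c1,r0,r1) in((424,450,203,248),(474,490,200,266)):
        T=ref[r0:r1,c0:c1];S=im[r0-6:r1+12,c0-60:560];M=cv2.matchTemplate(S,T,cv2.TM_CCOEFF_NORMED)
        _,v,_,(x,y)=cv2.minMaxLoc(M);f=0.
        if 0<x<M.shape[1]-1:
            a,b,d=M[y,x-1:x+2];f=(a-d)/(2*(a-2*b+d))
        out+=[round(float(x+f-60),2),y-6,round(v,2)]
    return out
E
python3 - <<'E'
from h import *
padprof("s5")
for t in("s2","s3","s4","s5"):print(t,track(t))
E
```

```text
z 0.053 [(331, -59.8), (372, -36.6), (542, 59.0), (551, 64.0)]
z 0.062 [(331, -61.2), (372, -38.9), (542, 52.7), (551, 57.6)]
row 233 bar [ 0.0023 -0.0932  0.0833] F [  1.6 -11.    8.9] 16.375
s2 [0.0, 0, 1.0, -0.0, 0, 1.0]
s3 [21.05, 1, 0.92, 21.73, 2, 0.68]
s4 [41.92, 3, 0.87, 44.79, 3, 0.78]
s5 [75.88, 2, 0.72, 70.0, 11, 0.65]
```

{"name": "apply_moves", "arguments": {
  "deltas": [
    {"delta_rot": [0,0,0],"travel": [0,0.002,0],"hand": 0.1},
    {"delta_rot": [0,0,0],"travel": [0,0.004,0],"hand": 0.1},
    {"delta_rot": [0,0,0],"travel": [0,0.006,0.0005],"hand": 0.1},
    {"delta_rot": [0,0,0],"travel": [0,0.006,0.0005],"hand": 0.1},
    {"delta_rot": [0,0,0],"travel": [0,0.006,0.0005],"hand": 0.1}
  ]
}}

```text
time_s: 17.0
tcp_pos: [0.5484, -0.3648, 0.0833]
orientation: [[-0.996, 0.086, 0.005], [0.086, 0.996, -0.015], [-0.006, -0.015, -1.0]]
ft_force: [1.2, -12.4, 10.2]
finger_gap: 0.161
finger_force: 30.0
```

```bash
python3 - <<'E'
from h import *
im,r=padprof("s6");W=wristcam();print(np.round(robot.sense()["tcp_pos"],4),robot.sense()["finger_gap"])
print(track("s6"))
for z in(.039,.053):print(z,[(y,proj("",loc2w([0,y/1000,z]),W)[0].round(1)) for y in(50,60,68,74)])
a=[cv2.imread(f"pics/{t}.png")[185:275,400:560] for t in("s4","s6")]
cv2.imwrite("pics/m6.png",cv2.resize(np.vstack(a),None,fx=3.3,fy=3.3,interpolation=3))
E
```

```text
z 0.053 [(325, -59.0), (364, -36.9), (535, 59.0), (543, 63.5)]
z 0.062 [(325, -60.2), (364, -39.0), (535, 53.0), (543, 57.3)]
row 233 bar [ 0.0023 -0.0889  0.0833] F [  0.3 -13.6  10.6] 17.05
[ 0.5484 -0.3648  0.0833] 0.16572452300891408
[71.13, 2, 0.71, 66.31, 2, 0.82]
0.039 [(50, np.float64(504.0)), (60, np.float64(520.8)), (68, np.float64(534.3)), (74, np.float64(544.4))]
0.053 [(50, np.float64(518.8)), (60, np.float64(536.7)), (68, np.float64(551.1)), (74, np.float64(561.9))]
```

View pics/m6.png

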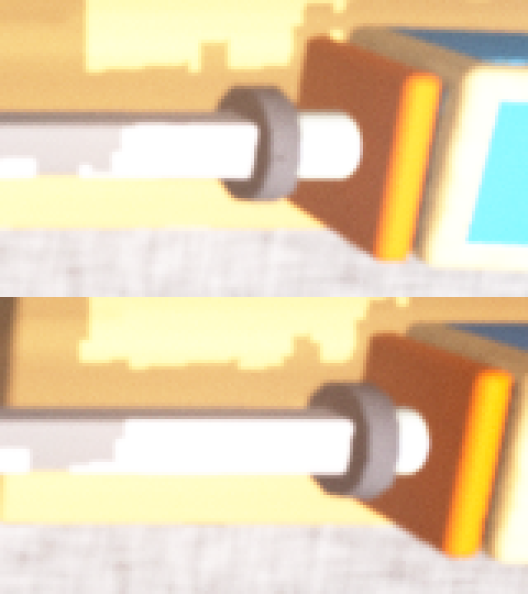

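The ring-to-plate stub has shrunk from 60 to 32 crop px between the free and current views, and the plate bears on the block. That puts pad compression at about 5 mm. A touch more for half travel, then hold.

{"name": "apply_moves", "arguments": {
  "deltas": [
    {"delta_rot": [0,0,0],"travel": [0,0.0015,0],"hand": 0.1},
    {"delta_rot": [0,0,0],"travel": [0,0.0025,0],"hand": 0.1},
    {"delta_rot": [0,0,0],"travel": [0,0.0025,0],"hand": 0.1},
    {"delta_rot": [0,0,0],"travel": [0,0.0025,0],"hand": 0.1},
    {"delta_rot": [0,0,0],"travel": [0,0.0025,0],"hand": 0.1},
    {"delta_rot": [0,0,0],"travel": [0,0.0025,0],"hand": 0.1},
    {"delta_rot": [0,0,0],"travel": [0,0.0025,0],"hand": 0.1}
  ]
}}

```text
time_s: 17.92
tcp_pos: [0.5486, -0.3628, 0.0832]
orientation: [[-0.996, 0.086, 0.005], [0.086, 0.996, -0.016], [-0.006, -0.015, -1.0]]
ft_force: [1.1, -13.3, 9.0]
finger_gap: 0.166
finger_force: 30.0
```

```bash
python3 - <<'E'
from h import *
padprof("s7");r,_,_,p,_,_=track("s7");sh=(bar_y()[1]+.0782)*1000
print(track("s7"),"rod from s2 mm",r/1.745+sh,"pad",p/1.87+sh,"compr",r/1.745-p/1.87)
for t in("s3","s4","s6"):a=track(t);print(t,"compr",a[0]/1.745-a[3]/1.87)
# lid: blue beyond the case's back, top camera, compared with after release
n=robot.grab_frame("top");o=cv2.imread("pics/top3.png")[:,:,::-1]
for l in([.115,.12,.24],[.115,-.14,.24],[.1,.05,.18]):
    c,q=proj("top",loc2w(l)).astype(int);print((c,q),n[q,c],o[q,c])
E
```

```text
z 0.053 [(322, -58.7), (361, -36.7), (534, 60.3), (535, 60.9), (536, 61.4), (540, 63.7)]
z 0.062 [(322, -59.8), (361, -38.6), (534, 54.3), (535, 54.9), (536, 55.4), (540, 57.5)]
row 233 bar [ 0.0023 -0.0869  0.0832] F [  2.3 -14.5   9. ] 17.975
[69.3, 2, 0.7, 63.06, 2, 0.82] rod from s2 mm 31.01573915100756 pad 25.024197235986797 compr 5.991541915020761
s3 compr 0.44271639366869486
s4 compr 0.07105097834914176
s6 compr 5.302284602301448
(np.int64(263), np.int64(119)) [ 32  69 121] [ 29  65 115]
(np.int64(387), np.int64(121)) [ 37  78 124] [104 188 181]
(np.int64(296), np.int64(136)) [ 32  69 122] [ 31  67 118]
```

```bash
python3 -c "
from station import robot
print(robot.sign_off())"
```

```text
the job is handed in; nothing more can be done
None
```

The job is handed in at about 18 s: the lid is open on its stop, and after three full strokes and a partial fourth, the pad presses the blue block against the jaw with about 6 mm of spring travel (measured from the wrist camera), trigger still held squeezed.

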